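# Slide the muffler to its work spot and poise the nut driver over its bolt

### The arm

A 6-joint arm with a two-finger parallel gripper is mounted at the origin on the work surface. World frame = base frame: x ahead of the robot, y to its left, z up, the work surface at z = 0. Lengths are in m, angles in degrees, forces in N, time in s.
With the tool pointing down it reaches from about 0.425 to 0.925 m from the base axis. Payload 12.5 kg.
Tool frame: the origin (TCP) lies midway between the tips of the shut fingers; the grasp point (between the pads) lies 19 mm behind it; z points along the fingers, y is the direction in which the jaws open and shut (so a half turn about z gives the same grasp; the last joint's range is limited). The gripper opens to 85 mm and grips with 20 to 120 N. Pads are 22 mm wide; open, the fingers measure 114 mm over their backs; the gripper's body (76 mm by 85 mm) begins 54 mm behind the grasp point. The pads swing forward as they close: fully open they stand 13 mm farther back than shut.
Start: joints at [61.788, 28.126, 89.318, -0, 62.55, -6.05], TCP at [0.236, 0.579, 0.231] pointing down, gripper open.
Joint ranges: [-177.58, 177.58], [-47.91, 125.51], [2.72, 160], [-65.01, 245.01], [3.68, 167.84], [-153.87, 153.87]. Speed limits (degrees/s): [127.2, 127.2, 159.86, 180, 180, 180].

### API

Orientations are given as a 3x3 rotation matrix whose columns are the frame's x, y, z axes.
In Python, from cell import get_state, camera, sign_off, spot_in, cut_out, spot_point gives the robot as it stands.
- The arm moves only by the shell command python3 -m crank 'ROWS'. ROWS is JSON, a list that holds one entry, the list of rows, each a list of 5 numbers: the shift along the tool's x, y, z in mm, then the turn about the tool's z in degrees, then the opening in per cent of the stroke, from 0 (shut) to 100 (fully open). A call has 1 to 20 rows; each row is the pose to reach, as a shift and turn from the pose commanded when the call began, along the tool's axes at that moment; what a row does not reach only later rows make up. A row lasts 1/8 s, in which the tool goes at most 62.5 mm and 10.7 degrees, less where a joint would pass 70% of its speed; a pose out of reach is approached as far as the arm can. A call with a gripper value outside its range is refused whole. The fingers move at their own pace and stop on an object; the grip force is fixed at half the most. Time passes only in rows, so rows that repeat a pose let the fingers close. It gives the time, the measured TCP pose, the force and the opening at its end, in the units of the state.
- get_state(): the state, without advancing time (a new reading comes with each control period).
- camera(name): name is "side" or "top"; returns a dict with "image" (480x640x3 uint8, red, green, blue), "range_z" (480x640 float32, m along the optical axis (not along the pixel's ray), 0 where there is no reading), "intrinsics" (3x3 intrinsics, pixels), "R" (3x3) and "t" (3): a world point X has camera coordinates R X + t. Camera axes: x right, y down, z forward; pixel columns grow to the right and rows downward; lengths in m; the calibration is good to about 2 mm. A picture is of the moment at which its call begins.
- sign_off(): hands the job in, once; it reports no verdict.
Trained networks look in a picture, given as the dict that the camera call returned (one of the last four; its "shot" number tells which), for a name from the list of things; names that differ only in an ending like _2 or _b are one class to them, and where a whole thing is asked for, a point or a joint stands for the part that bears it (a point fixed in the world has none). Each returns a list of dicts, best first, with "score" (0 to 1); they miss things now and then, are a little off and sometimes report something else, mostly with a low value. They report only what shows in the picture. A call takes as long as a camera call. They do not tell look-alikes from the thing itself.
- spot_in(picture, label): "centre" ([x, y, z] in m, in world coordinates, good to about 4 mm: the middle of the surface that is visible of it).
- cut_out(picture, label): "region" (480x640 bool, what is visible of it).
- spot_point(picture, label): "centre" ([x, y, z] in m, in world coordinates, good to about 4 mm: a listed point, or the origin of a listed thing).
The state is a dict: "clock": time; "joints": joint angles; "qvel": joint speeds; "joint_efforts": joint torques, N m; "position": TCP position; "tool_rot": TCP orientation; "wrist_force": force on the tool from outside, world axes, zero at the start; "moment": the same for the moment, N m; "width": opening from 0.0 (shut) to 1.0 (fully open).
Only numpy, scipy, OpenCV 4.12 (cv2) and the standard library are available. Lean on these libraries where they do the work, as an engineer would, in place of code of your own. Each camera call takes 0.05 s, during which the arm holds its last target.

### The job

Slide the rusty mower muffler along the boards, without lifting or tipping it, from the white tape outline until its box sits squarely inside the blue outline. Then draw the yellow-handled nut driver out of the leaning black holder, turn it upright with its socket pointing straight down, and finish still holding it raised, the socket centred over the bolt head on the muffler and 2 to 5 cm above it, touching nothing but your gripper. Leave the muffler in the blue outline and everything else where it is.

Things in the scene. Friction and masses are not known exactly. Their poses are not given: they have to be found in the camera images.
- muffler: rusty brown box-shaped muffler, about 0.6 to 0.95 kg, loose. Box 120 (its x) x 75 (its y) x 55 mm high; origin at the centre of its underside, z up. A pipe nipple (26 mm across, 12 mm long) sticks out of its +x end and may overhang a tape outline. On top are a lug and a bolt head
- muffler_lug (a point): the flat-sided upright lug on top of the muffler, 30 mm along muffler x, 20 mm along muffler y, from 55 to 95 mm above the boards; this point is on its centre line, 80 mm above the boards, 32 mm to -x of the muffler's centre. It can be pinched across its 20 mm from above and the muffler dragged by it
- muffler_bolt (a point): centre of the top of the steel bolt head (13 mm across, upright) on the muffler's top, 68 mm above the boards, 35 mm to +x of the muffler's centre
- blue_mark: blue tape outline on the boards, flat, 150 mm (its x) x 105 mm (its y) inside, tape 12 mm wide; origin at its centre. The muffler's box belongs squarely in it, long side along its x
- white_mark: white tape outline of the same size, where the muffler starts; origin at its centre
- holder: black tool holder screwed to the boards, 180 mm wide along its y, z up. Its 50 mm thick block has two 15 mm square through holes 110 mm apart, mouths 90 mm above the boards, axes pointing up and to the holder's +x, 40 degrees from vertical. Origin on the boards below the middle between the mouths. The nut driver stands in the hole on the -y side, a red screwdriver in the other
- driver: nut driver, 160 g: yellow handle 26 x 26 mm square, 95 mm long; round steel shaft 13 mm across, 90 mm long, ending in the socket. Origin on its axis where shaft meets handle; z along the axis, socket to handle. Starts with the shaft in the hole, handle resting on the block, leaning as the hole (within 3 degrees), two flats facing along the holder's y; 90 mm of draw along its axis frees it
- driver_grip (a point): point on the driver's axis, 45 mm up the handle from the shaft, a good place to grip; the centre of mass is about 23 mm from it towards the shaft
- driver_socket (a point): centre of the socket's open end, the tip of the driver's shaft, 90 mm from the driver's origin along its -z
- screwdriver: red-handled screwdriver in the holder's other hole, to be left there; origin where the shaft enters the handle (28 mm thick, 85 mm long), z along it towards the handle
- wheel: mud-caked grey mower wheel lying flat, 182 mm across, 51 mm high; origin at the centre of its underside; bystander
- axle_bolt: bent steel axle bolt, 135 mm long, 12 mm thick, lying on the boards; origin near its middle; bystander
- tbar: steel T-bar socket wrench lying on the boards, crossbar 166 mm, shaft 175 mm, 16 mm thick; origin under the crossbar's middle; bystander
- oil: black oil bottle with yellow cap, 72 mm across, 190 mm high, upright; origin at the centre of its underside; bystander
- tin: green tin, 80 mm across, 60 mm high, upright; origin at the centre of its underside; bystander
Mind the look-alikes: they are no part of the job. What is shaped like the muffler but orange or pink is not meant. Of the things shaped like the driver, the yellow one is meant.

How it is judged (in metres and radians):
On the way, in this order (a step that is already met when the one before it is completed fails the run):
1. the muffler stands at rest inside the blue outline, the driver still in its holder (horizontal distance between muffler and blue_mark below 0.022 m and angle between the x axis of muffler and the x axis of blue_mark, either way round below 0.26 rad and height (world z) of muffler below 0.004 m and linear speed of muffler below 0.02 m/s and z of driver_socket in the frame of holder below 0.06 m), for 0.2 s.
2. the driver is drawn clear of the holder, in the gripper (contact force between the fingers and driver above 1 N and contact force between driver and holder below 0.1 N and height (world z) of driver_socket above 0.088 m), for 0.1 s.
At the end, for the whole second after the job is handed in: muffler on the boards in the blue outline (centre within 22 mm, long axis within 15 deg), untouched; driver held still by the fingers alone, upright within 10 deg, socket down, its end within 18 mm sideways of the bolt head and 12 to 60 mm above it (horizontal distance between muffler and blue_mark below 0.022 m and angle between the x axis of muffler and the x axis of blue_mark, either way round below 0.26 rad and height (world z) of muffler below 0.004 m and angle between muffler's own z axis and vertical below 0.06 rad and horizontal distance between driver_socket and muffler_bolt below 0.018 m and height (world z) of driver_socket between 0.08 and 0.128 m and angle between driver's own z axis and vertical below 0.17 rad and linear speed of driver below 0.02 m/s and contact force between the fingers and driver above 1 N and contact force between each of driver, the arm, the fingers and muffler below 0.1 N and contact force between driver and holder below 0.1 N); the arm keeps its last pose, push and grip.
It fails at once if the muffler is lifted or tipped (height (world z) of muffler above 0.008 m or angle between muffler's own z axis and vertical above 0.15 rad).
It fails at once if a bystander is pushed more than 25 mm away or the screwdriver pulled out (distance of any of wheel, axle_bolt, tbar, oil, tin, screwdriver from where it was at the start of the episode above 0.025 m).
It also fails if it takes over 54 s, if anything falls off the work surface, if the arm or the gripper's body presses on something with over 40 N, if the wrist force passes 120 N, or if a joint passes its speed limit or range.

## Working session

There is one attempt and no reset: what is moved stays moved. The work goes in short steps, Python scripts to look and compute and a shell command to move; the robot and the scene stay as the last step left them, time stands still between calls to the robot, and variables do not carry over. Pictures are saved under pics/ and viewed, and the job is handed in when it is done.

```bash
ls; mkdir -p pics; cat > h.py <<'E'
import numpy as np, cv2
from cell import *
def save(p,im): cv2.imwrite(p,cv2.cvtColor(np.ascontiguousarray(im),cv2.COLOR_RGB2BGR))
def pix(c,X):
    p=c["intrinsics"]@(c["R"]@np.asarray(X)+c["t"]); return p[:2]/p[2]
def cloud(c):
    z=c["range_z"]; v,u=np.mgrid[:480,:640]; K=c["intrinsics"]
    P=np.stack([(u-K[0,2])/K[0,0]*z,(v-K[1,2])/K[1,1]*z,z],-1)
    return (P-c["t"])@c["R"]
E
python3 - <<'E'
from h import *
np.set_printoptions(precision=4,suppress=True)
s=get_state(); print(s)
for n in ("side","top"):
    c=camera(n); save(f"pics/{n}0.png",c["image"]); print(n,-c["R"].T@c["t"],c["R"][2])
    for l in ["muffler","muffler_lug","muffler_bolt","blue_mark","white_mark","holder","driver","driver_grip","driver_socket","screwdriver","wheel","axle_bolt","tbar","oil","tin"]:
        try:
            for r in spot_point(c,l)[:3]: print(l,r["centre"],round(r["score"],2),pix(c,r["centre"]).round())
        except Exception as e: print(l,e)
E
```

```text
pics
{'clock': 0.0, 'joints': array([61.7862, 28.1633, 89.3495,  0.0002, 62.5486, -6.0497]), 'qvel': array([ 0.0352,  0.0394, -0.0909, -0.018 , -0.0225,  0.0489]), 'joint_efforts': array([ -0.0003, -61.8437, -26.1595,  -0.0001,   0.004 ,   0.    ]), 'position': array([0.2357, 0.5786, 0.2307]), 'tool_rot': array([[-0.9261,  0.3773, -0.0005],
       [ 0.3773,  0.9261, -0.0009],
       [ 0.0001, -0.0011, -1.    ]]), 'wrist_force': array([0.3687, 0.882 , 0.3914]), 'moment': array([ 0.0628,  0.0464, -0.0187]), 'width': 1.0019397540292947}
side [0.4258 1.0074 1.1761] [ 0.0735 -0.6986 -0.7118]
muffler [0.5819, -0.0127, 0.0031] 0.76 [303. 275.]
muffler [0.5124, 0.2916, 0.0027] 0.73 [320. 380.]
muffler [0.351, -0.2765, 0.0038] 0.64 [393. 210.]
muffler_lug [0.3913, -0.1054, 0.08] 0.8 [380. 232.]
muffler_lug [0.3287, -0.2909, 0.0823] 0.75 [403. 186.]
muffler_lug [0.5523, -0.004, 0.0836] 0.66 [314. 257.]
muffler_bolt [0.617, -0.0211, 0.0665] 0.77 [289. 255.]
muffler_bolt [0.3591, -0.0488, 0.0674] 0.66 [392. 252.]
muffler_bolt [0.3794, -0.2462, 0.072] 0.57 [385. 199.]
blue_mark [0.5843, -0.1898, 
[... 1734 characters left out ...]
 [0.2284, 0.2496, 0.0101] 0.75 [209. 369.]
driver_socket [0.2937, 0.3679, 0.0134] 0.86 [158. 340.]
driver_socket [0.4599, 0.2257, 0.022] 0.75 [220. 268.]
driver_socket [0.5806, -0.0161, 0.0002] 0.32 [323. 219.]
screwdriver [0.4984, 0.3429, 0.0841] 0.62 [164. 247.]
screwdriver [0.5094, 0.2901, 0.004] 0.53 [196. 249.]
wheel [0.7107, 0.3183, 0.0025] 0.56 [187. 169.]
wheel [0.492, -0.385, 0.0029] 0.42 [478. 253.]
axle_bolt [0.775, 0.0714, 0.0047] 0.59 [287. 142.]
tbar [0.7827, -0.1827, -0.0013] 0.59 [389. 139.]
oil [0.6267, -0.4422, -0.0004] 0.73 [497. 198.]
oil [0.4954, -0.3818, 0.0025] 0.42 [476. 251.]
oil [0.5099, 0.2881, 0.0055] 0.19 [196. 248.]
tin [0.4942, -0.3817, -0.0011] 0.7 [476. 252.]
```

View pics/side0.png

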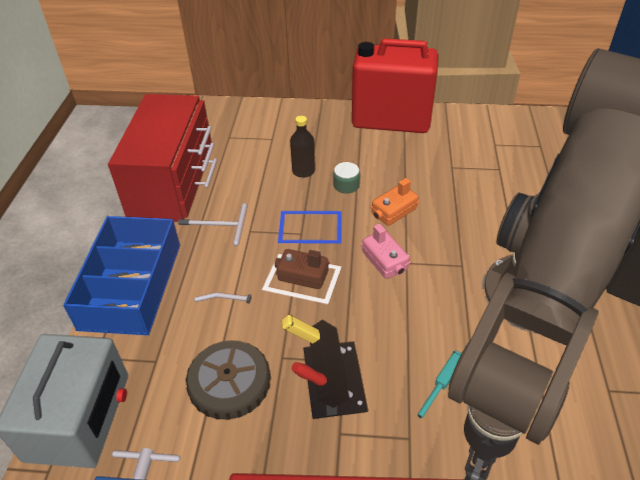

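View pics/top0.png

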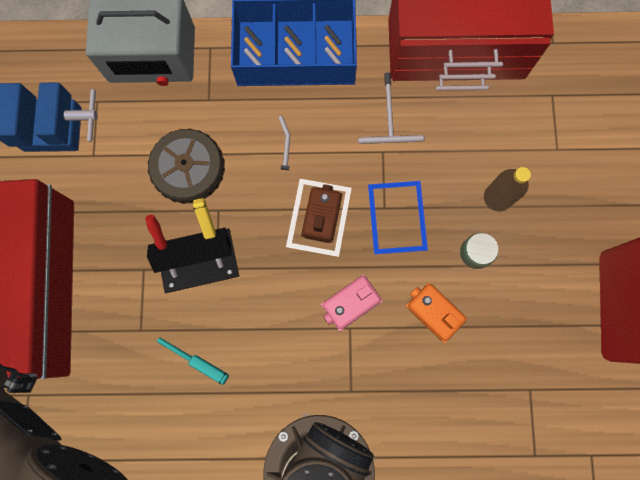

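```bash
cat > m.py <<'E'
from h import *
np.set_printoptions(precision=4,suppress=True)
def rect(P):
    r=cv2.minAreaRect((P[:,:2]*1000).astype(np.float32)); return r
def meas(c,n,verbose=True):
    P=cloud(c); im=c["image"].astype(int); R,G,B=im[...,0],im[...,1],im[...,2]
    X,Y,Z=P[...,0],P[...,1],P[...,2]; ok=(c["range_z"]>0)&(X>0.3)
    blue=ok&(B>150)&(R<90)&(Z<0.02)&(abs(X-.584)<.13)&(abs(Y+.19)<.13)
    print(n,"blue",blue.sum(),rect(P[blue]),"z",Z[blue].mean())
    yel=ok&(R>170)&(G>140)&(B<110)&(abs(X-.56)<.12)&(abs(Y-.245)<.1)
    Q=P[yel]; print("yel",len(Q),Q.mean(0)); 
    brown=ok&(R<160)&(R>G*1.35)&(R>B*1.4)&(abs(X-.58)<.13)&(Y<.08)&(Y>-.3)&(Z>0.045)&(Z<0.062)
    print("muf top",brown.sum(),rect(P[brown]),Z[brown].mean())
    lug=ok&(abs(X-.58)<.13)&(Y<.08)&(Y>-.3)&(Z>0.088)&(Z<.1)
    if lug.sum()>5: print("lug",lug.sum(),P[lug].mean(0),rect(P[lug]))
if __name__=="__main__":
  for n in ("top","side"):
    c=camera(n); meas(c,n)
    P=cloud(c)
    X,Y,Z=P[...,0],P[...,1],P[...,2]
    im=c["image"].astype(int)
    yel=(c["range_z"]>0)&(im[...,0]>170)&(im[...,1]>140)&(im[...,2]<110)&(abs(X-.56)<.12)&(abs(Y-.245)<.1)
    Q=P[yel]; u,s,v=np.linalg.svd(Q-Q.mean(0)); d=v[0]*np.sign(v[0][2]); print("axis",d,np.degrees(np.arccos(d[2])),"az",np.degrees(np.arctan2(d[1],d[0])))
    t=(Q-Q.mean(0))@d; print("ext",t.min(),t.max())
    blk=(im.sum(-1)<110)&(abs(X-.49)<.12)&(abs(Y-.29)<.13)&(Z>0.04)&(Z<.14)
    Q=P[blk]; print("blk",len(Q),rect(Q),Q[:,2].min(),Q[:,2].max())
    pl=(im.sum(-1)<110)&(abs(X-.45)<.12)&(abs(Y-.29)<.13)&(Z<.02)
    print("plate",rect(P[pl]))
    save(f"pics/c{n}.png",cv2.resize(c["image"][180:340,160:360] if n=="top" else c["image"][220:420,260:400],None,fx=3,fy=3))
E
python3 m.py
```

```text
top blue 1044 ((583.37060546875, -196.37294006347656), (174.82528686523438, 129.40179443359375), 3.717839241027832) z 0.0008854342208208287
yel 393 [0.5519 0.2454 0.1379]
muf top 1330 ((585.3934936523438, -13.899700164794922), (74.8443832397461, 125.69817352294922), 77.76358032226562) 0.05382603182493112
lug 115 [ 0.5516 -0.0065  0.0942] ((552.3896484375, -6.686457633972168), (19.67717742919922, 31.399349212646484), 76.95768737792969)
axis [0.7033 0.1536 0.6941] 46.04293974096283 az 12.321285169048162
ext -0.052685476577533 0.042894498801954395
blk 2145 ((494.3360900878906, 287.2853698730469), (65.10807800292969, 179.167236328125), 12.427902221679688) 0.041420308982626726 0.11088041625364459
plate ((460.25579833984375, 258.473388671875), (106.60887145996094, 180.55783081054688), 33.301490783691406)
side blue 504 ((584.0911865234375, -195.56268310546875), (170.22952270507812, 134.69264221191406), 3.6403517723083496) z 0.0020239395540105243
yel 574 [0.5512 0.2493 0.1311]
muf top 873 ((588.5673217773438, -12.303024291992188), (80.2014389038086, 131.72879028320312), 77.17869567871094) 0.05433693329583914
lug 92 [ 0.5513 -0.0034  0.095 ] ((551.34619140625, -4.6113433837890625), (25.459396362304688, 30.082191467285156), 86.10694122314453)
axis [0.6101 0.3352 0.718 ] 44.112784895528705 az 28.78567025628986
ext -0.19363485475982625 0.047949030977988
blk 337 ((482.3775634765625, 352.6036071777344), (61.17778778076172, 53.81022644042969), 11.771839141845703) 0.040473492351691905 0.10780128273840027
plate ((506.3533935546875, 357.9860534667969), (55.84901428222656, 114.89925384521484), 55.1233024597168)
```

Candidates for the muffler in top0: brown (322,215), pink (352,303) and orange (437,312). The brown one, standing in the white outline, is the one meant. Candidates for the driver: yellow-handled in the holder (205,218), teal lying loose (195,362), red screwdriver (155,232). The yellow one is meant. Checking both in a close crop.

View pics/ctop.png

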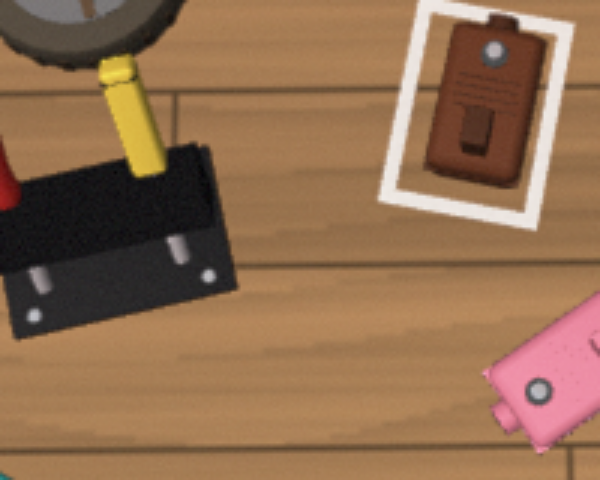

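```bash
python3 -m crank '[[[-47,-38,0,0,60],[-94,-77,0,0,60],[-141,-115,0,0,60],[-188,-154,0,0,60],[-235,-192,0,0,60],[-282,-231,0,0,60],[-329,-269,0,0,60],[-376,-308,0,0,60],[-423,-346,0,-3,60],[-465,-385,0,-6,60],[-500,-412,0,-9.8,60],[-513,-422,0,-9.8,60],[-513,-422,0,-9.8,60],[-513,-422,0,-9.8,60],[-513,-422,0,-9.8,60]]]'
```

```text
clock: 3.58
position: [0.5512, -0.0043, 0.2315]
tool_rot: [[-0.977, 0.213, 0.0], [0.213, 0.977, 0.0], [-0.0, 0.0, -1.0]]
wrist_force: [0.1, 1.3, -0.0]
width: 0.598
```

The crop shows the brown muffler in the white tape with its lug at (475,128), bolt at (494,53) and nipple to the top. The yellow driver is at (135,115) in the black holder. Both choices stand, so I'm lowering onto the lug.

```bash
python3 -m crank '[[[0,-1.5,50,0,60],[0,-1.5,100,0,60],[0,-1.5,140,0,60],[0,-1.5,163,0,60],[0,-1.5,165,0,60],[0,-1.5,165,0,60]]]'; python3 - <<'E'
from m import *
c=camera("top"); save("pics/t1.png",cv2.resize(c["image"][150:300,240:440],None,fx=3,fy=3))
c=camera("side"); save("pics/s1.png",cv2.resize(c["image"][200:320,220:380],None,fx=4,fy=4))
E
```

```text
clock: 4.32
position: [0.5517, -0.0066, 0.0671]
tool_rot: [[-0.977, 0.214, 0.001], [0.214, 0.977, -0.0], [-0.001, 0.0, -1.0]]
wrist_force: [0.3, 0.4, -0.1]
width: 0.597
```

View pics/s1.png

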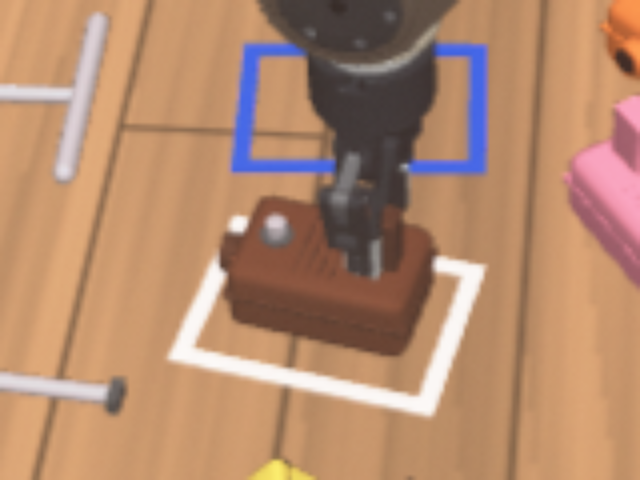

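The fingers straddle the lug, around (360,230) in the crop. Closing.

```bash
python3 -m crank '[[[0,0,0,0,40],[0,0,0,0,20],[0,0,0,0,5],[0,0,0,0,5],[0,0,0,0,5],[0,0,0,0,5]]]'
```

```text
clock: 5.18
position: [0.5515, -0.0068, 0.0668]
tool_rot: [[-0.977, 0.214, 0.001], [0.214, 0.977, 0.0], [-0.001, 0.0, -1.0]]
wrist_force: [-1.4, 2.5, 6.3]
width: 0.222
```

```bash
python3 -m crank '[[[-2,-9,0,0,5],[-5,-22,0,-1,5],[-8,-37,0,-2.5,5],[-11.5,-53,0,-4,5],[-15,-69,0,-5.5,5],[-18.5,-85,0,-7,5],[-22,-101,0,-8.5,5],[-25.5,-117,0,-10,5],[-29,-133,0,-11.5,5],[-32.5,-149,0,-13,5],[-36,-164,0,-14.5,5],[-39,-176,0,-15.5,5],[-40.5,-184,0,-16,5],[-41,-187,0,-16,5],[-41,-187,0,-16,5],[-41,-187,0,-16,5],[-41,-187,0,-16,5]]]'; python3 - <<'E'
from m import *
c=camera("top"); meas(c,"top"); save("pics/t2.png",cv2.resize(c["image"][150:300,280:480],None,fx=3,fy=3))
E
```

```text
clock: 7.3
position: [0.551, -0.1977, 0.0669]
tool_rot: [[-0.998, -0.064, -0.001], [-0.064, 0.998, 0.001], [0.001, 0.001, -1.0]]
wrist_force: [-3.7, 5.6, 10.6]
width: 0.226
top blue 124 ((644.7301025390625, -137.37527465820312), (33.24476623535156, 60.874000549316406), 65.20088958740234) z 0.0012754853811526065
yel 1968 [0.606  0.2359 0.03  ]
muf top 0 ((0.0, 0.0), (0.0, 0.0), 0.0) nanm.py:13: RuntimeWarning: Mean of empty slice.
  print("muf top",brown.sum(),rect(P[brown]),Z[brown].mean())
  ret = ret.dtype.type(ret / rcount)
```

View pics/t2.png

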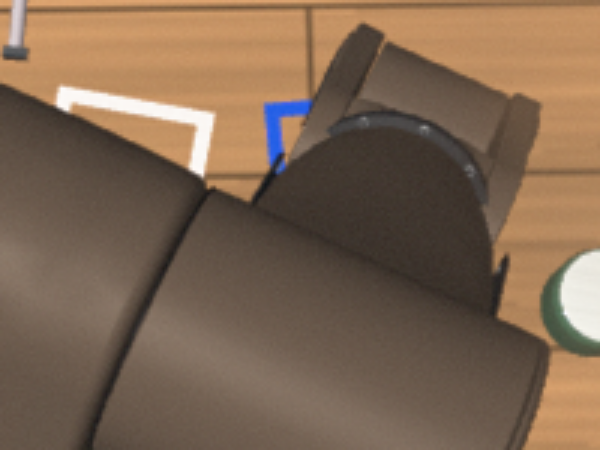

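The arm hides the muffler from the top camera. I'll release, rise, move off and check it then.

```bash
python3 -m crank '[[[0,0,0,0,15],[0,0,0,0,40],[0,0,0,0,60],[0,0,0,0,60],[0,0,0,0,60],[0,0,-30,0,60],[0,0,-80,0,60],[0,0,-140,0,60],[0,0,-190,0,60],[0,60,-200,0,60],[0,120,-200,0,60],[0,180,-200,0,60],[0,240,-200,0,60],[0,240,-200,0,60]]]'; python3 - <<'E'
from m import *
for n in ("top","side"):
    c=camera(n); meas(c,n); save(f"pics/{n}3.png",c["image"])
    for l in ["driver_grip","driver","driver_socket"]:
        for r in spot_point(c,l)[:2]: print(l,r["centre"],round(r["score"],2))
E
```

```text
clock: 9.1
position: [0.5355, 0.0444, 0.2664]
tool_rot: [[-0.998, -0.068, 0.0], [-0.068, 0.998, 0.0], [-0.0, 0.0, -1.0]]
wrist_force: [0.3, -1.0, -1.0]
width: 0.597
top blue 965 ((583.3621826171875, -196.0782470703125), (175.3780059814453, 128.0637969970703), 3.724238157272339) z 0.0008680522619738702
yel 1263 [0.5897 0.2594 0.0468]
muf top 1309 ((587.3348388671875, -195.13441467285156), (128.99737548828125, 74.94998168945312), 3.783900022506714) 0.05379450467473331
lug 118 [ 0.5506 -0.1975  0.0945] ((550.2591552734375, -197.82188415527344), (29.963512420654297, 19.83102798461914), 3.6308846473693848)
driver_grip [0.5492, 0.2456, 0.1228] 0.97
driver_grip [0.499, 0.3452, 0.0883] 0.5
driver [0.2527, 0.2936, 0.0129] 0.71
driver [0.5219, 0.2408, 0.0924] 0.6
driver_socket [0.4649, 0.2261, 0.0199] 0.73
driver_socket [0.2974, 0.3689, 0.011] 0.6
side blue 363 ((583.5951538085938, -194.0718994140625), (170.12815856933594, 134.43955993652344), 4.091800212860107) z 0.0022777889265401747
yel 689 [0.5618 0.2367 0.1097]
muf top 528 ((587.9400634765625, -191.02252197265625), (128.95986938476562, 79.0560531616211), 4.12578821182251) 0.05430699706908752
lug 23 [ 0.5406 -0.1945  0.0951] ((539.7012939453125, -196.18309020996094), (26.315828323364258, 10.249039649963379), 81.38300323486328)
driver_grip [0.557, 0.2441, 0.1238] 0.93
driver_grip [0.2278, 0.2541, 0.0143] 0.81
driver [0.2484, 0.2918, 0.0144] 0.78
driver [0.5244, 0.2378, 0.0917] 0.69
driver_socket [0.4661, 0.2264, 0.0242] 0.95
driver_socket [0.2946, 0.3674, 0.0128] 0.63
```

View pics/side3.png

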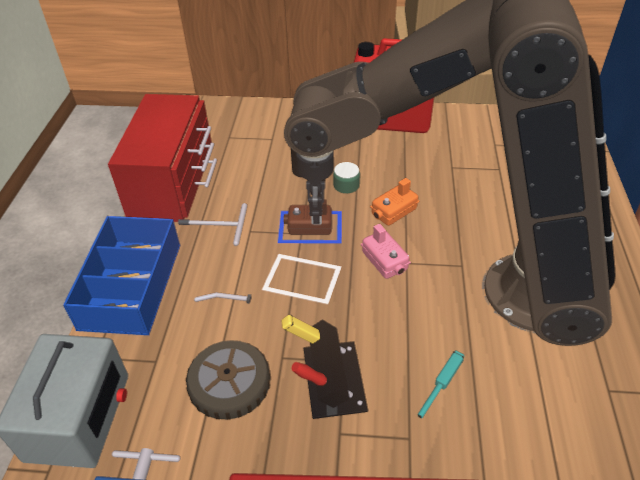

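View pics/top3.png

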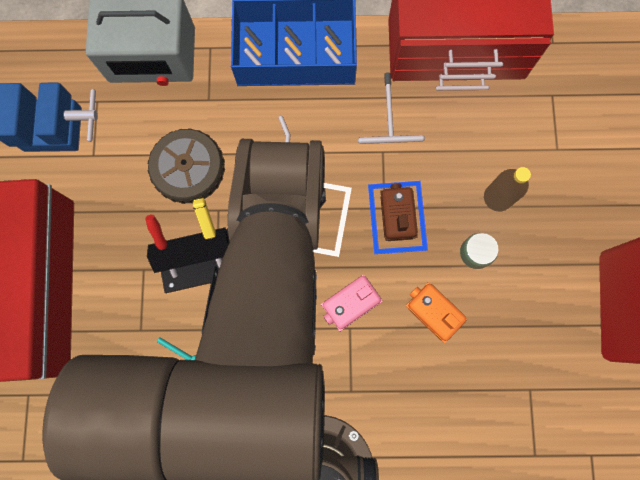

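Side and top pictures: the muffler is square inside the blue outline (top pixel 399,213, yaw 3.8° against the tape's 3.7°). By the lug, its centre is within 1–2 mm of the outline's. The driver and screwdriver are undisturbed. Next I go above the driver.

```bash
python3 -m crank '[[[-9,50,0,-2,70],[-18,100,0,-5,70],[-27,150,0,-8.3,70],[-36,195,0,-8.3,70],[-36,200,0,-8.3,70],[-36,200,0,-8.3,70],[-36,200,0,-8.3,70],[-36,200,0,-8.3,70]]]'; python3 - <<'E'
from m import *
c=camera("side")
for l in ["driver_grip","driver","driver_socket"]:
        for r in spot_point(c,l)[:2]: print(l,r["centre"],round(r["score"],2))
save("pics/s4.png",cv2.resize(c["image"][240:440,220:400],None,fx=3,fy=3)); print(get_state()["position"])
E
```

```text
clock: 10.5
position: [0.5595, 0.2419, 0.2665]
tool_rot: [[-0.979, -0.205, 0.0], [-0.205, 0.979, 0.0], [-0.0, 0.0, -1.0]]
wrist_force: [-1.1, -0.8, 0.2]
width: 0.7
driver_grip [0.2277, 0.2515, 0.0141] 0.84
driver_grip [0.5584, 0.2438, 0.1259] 0.59
driver [0.5234, 0.2391, 0.0907] 0.91
driver [0.2517, 0.2925, 0.0149] 0.9
driver_socket [0.4643, 0.2264, 0.0246] 0.84
driver_socket [0.2967, 0.3666, 0.0142] 0.77
[0.5595 0.2426 0.2664]
```

View pics/s4.png

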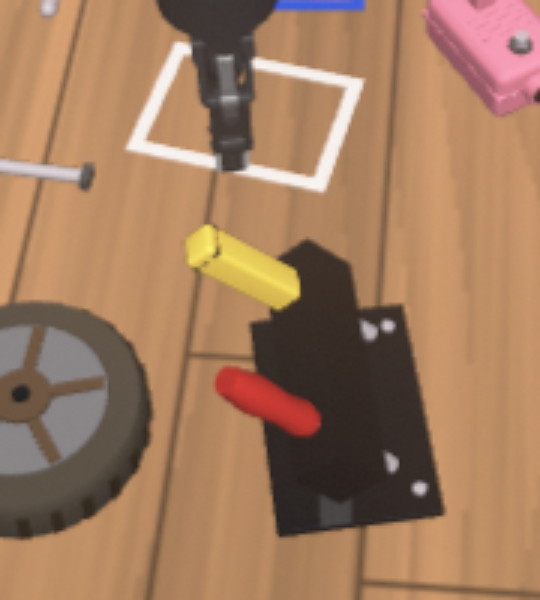

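The yellow handle is free at (245,265) in the crop and the gripper hangs above it. Lowering round the handle.

```bash
python3 -m crank '[[[1,3.5,50,0,70],[1,3.5,100,0,70],[1,3.5,140,0,70],[1,3.5,154,0,70],[1,3.5,154,0,70],[1,3.5,154,0,70]]]'; python3 - <<'E'
from m import *
for n,sl in (("side",np.s_[240:440,220:400]),("top",np.s_[150:300,120:300])):
    c=camera(n); save(f"pics/{n}5.png",cv2.resize(c["image"][sl],None,fx=3,fy=3))
E
```

```text
clock: 11.45
position: [0.5584, 0.2465, 0.114]
tool_rot: [[-0.978, -0.207, 0.002], [-0.207, 0.978, 0.001], [-0.003, 0.0, -1.0]]
wrist_force: [0.2, 0.4, -0.2]
width: 0.702
```

View pics/side5.png

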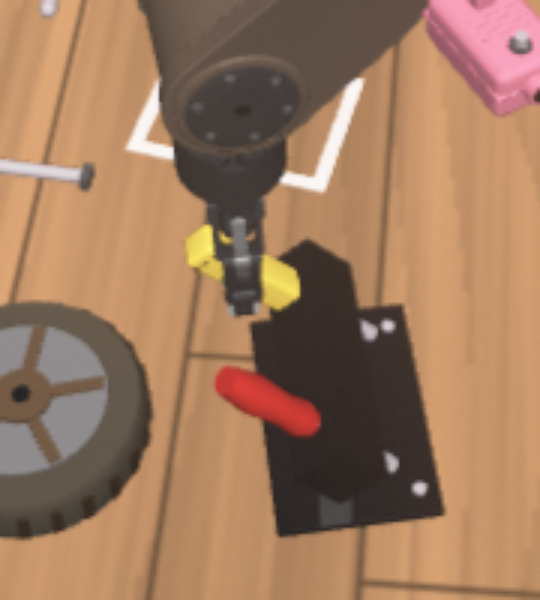

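The fingers straddle the handle at (240,265), a bit past its middle. Closing.

```bash
python3 -m crank '[[[0,0,0,0,50],[0,0,0,0,30],[0,0,0,0,10],[0,0,0,0,10],[0,0,0,0,10],[0,0,0,0,10]]]'
```

```text
clock: 12.3
position: [0.5579, 0.2463, 0.1128]
tool_rot: [[-0.978, -0.207, 0.001], [-0.207, 0.978, 0.0], [-0.001, 0.0, -1.0]]
wrist_force: [-1.4, -0.5, 5.3]
width: 0.297
```

```bash
python3 -m crank '[[[-4,0,-5,0,10],[-10,0,-12,0,10],[-16,0,-19,0,10],[-22.5,0,-27,0,10],[-26,0,-31,0,10],[-26,0,-31,0,10],[-26,0,-31,0,10]]]'; python3 - <<'E'
from m import *
c=camera("side"); save("pics/side6.png",cv2.resize(c["image"][220:420,220:400],None,fx=3,fy=3))
for l in ["driver","driver_grip","driver_socket"]:
        for r in spot_point(c,l)[:2]: print(l,r["centre"],round(r["score"],2))
E
```

```text
clock: 13.18
position: [0.5836, 0.2517, 0.1436]
tool_rot: [[-0.978, -0.207, 0.002], [-0.207, 0.978, 0.001], [-0.002, 0.0, -1.0]]
wrist_force: [4.1, 0.6, -1.7]
width: 0.293
driver [0.5484, 0.2416, 0.1196] 0.97
driver [0.2512, 0.2949, 0.0146] 0.97
driver_grip [0.2269, 0.2556, 0.014] 0.84
driver_grip [0.5846, 0.2515, 0.1545] 0.75
driver_socket [0.2971, 0.3694, 0.0143] 0.72
```

View pics/side6.png

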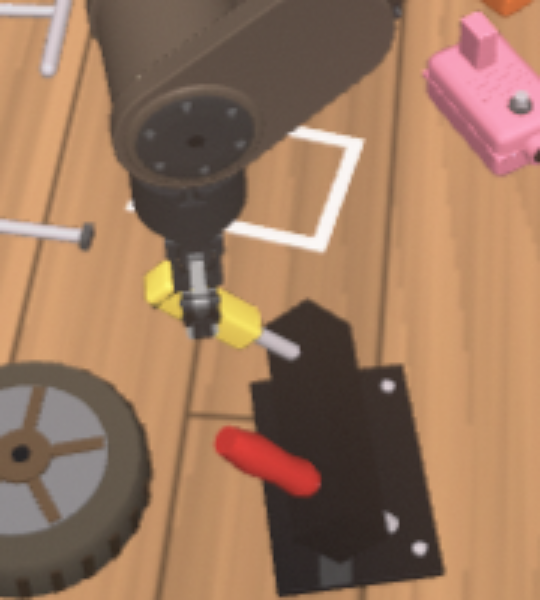

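Clear: the shaft shows at (280,343), drawn 40 mm, forces small. Drawing 44 mm more so only about 6 mm stays in the mouth.

```bash
python3 -m crank '[[[-6,0,-7,0,10],[-12,0,-14.5,0,10],[-18,0,-21.5,0,10],[-24,0,-28.5,0,10],[-28,0,-33.5,0,10],[-28,0,-33.5,0,10],[-28,0,-33.5,0,10]]]'; python3 - <<'E'
from m import *
for n,sl in (("side",np.s_[200:400,200:380]),("top",np.s_[150:300,120:300])):
    c=camera(n); save(f"pics/{n}7.png",cv2.resize(c["image"][sl],None,fx=3,fy=3))
    for l in ["driver","driver_grip","driver_socket"]:
        for r in spot_point(c,l)[:2]: print(l,r["centre"],round(r["score"],2))
E
```

```text
clock: 14.25
position: [0.6106, 0.2574, 0.1769]
tool_rot: [[-0.978, -0.207, 0.001], [-0.207, 0.978, 0.0], [-0.001, 0.0, -1.0]]
wrist_force: [2.8, 0.9, -1.7]
width: 0.295
driver [0.5787, 0.2473, 0.1533] 0.97
driver [0.2513, 0.2938, 0.0132] 0.75
driver_grip [0.228, 0.2544, 0.0144] 0.74
driver_grip [0.6111, 0.2559, 0.1876] 0.64
driver_socket [0.2964, 0.3727, 0.0137] 0.97
driver_socket [0.5194, 0.2382, 0.0876] 0.78
driver [0.2534, 0.2905, 0.0137] 0.6
driver_grip [0.2266, 0.2542, 0.013] 0.51
```

View pics/side7.png

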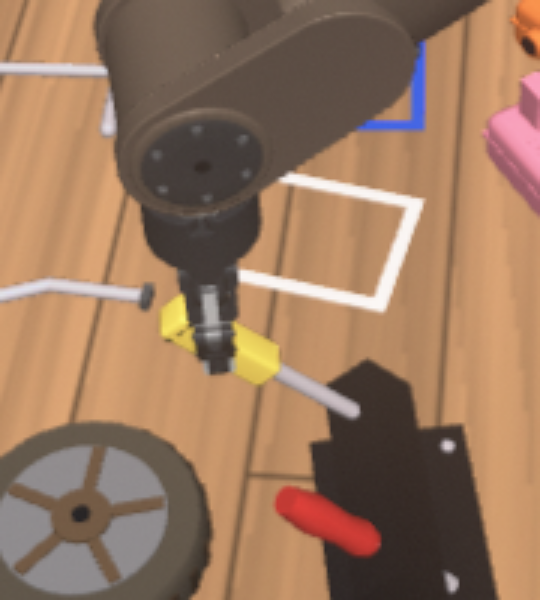

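The driver is held with its tip just in the mouth, at (352,410) in the crop. The tool cannot tilt, so I'll turn the driver in the pads: swing the grip in an arc about the upper mouth edge, with the tip caught behind it. First half of the arc, then a check.

```bash
python3 -m crank '[[[4.5,0,-4,0,10],[9.3,0,-7.9,0,10],[14,0,-11.4,0,10],[19.2,0,-14.8,0,10],[24.5,0,-18,0,10],[29.7,0,-21,0,10],[35,0,-23.6,0,10],[40.7,0,-26.1,0,10],[40.7,0,-26.1,0,10]]]'; python3 - <<'E'
from m import *
for n,sl in (("side",np.s_[200:400,200:380]),):
    c=camera(n); save(f"pics/{n}8.png",cv2.resize(c["image"][sl],None,fx=3,fy=3))
    for l in ["driver","driver_grip","driver_socket"]:
        for r in spot_point(c,l)[:2]: print(l,r["centre"],round(r["score"],2))
E
```

```text
clock: 15.78
position: [0.5704, 0.249, 0.2034]
tool_rot: [[-0.978, -0.207, 0.0], [-0.207, 0.978, 0.0], [-0.0, 0.0, -1.0]]
wrist_force: [2.7, 0.1, -2.2]
width: 0.3
driver [0.251, 0.2957, 0.0138] 0.96
driver [0.7778, -0.183, 0.0037] 0.69
driver_grip [0.5772, 0.2498, 0.2133] 0.92
driver_grip [0.2279, 0.2551, 0.0142] 0.78
driver_socket [0.5208, 0.2395, 0.0899] 0.63
driver_socket [0.2971, 0.3653, 0.0136] 0.58
```

View pics/side8.png

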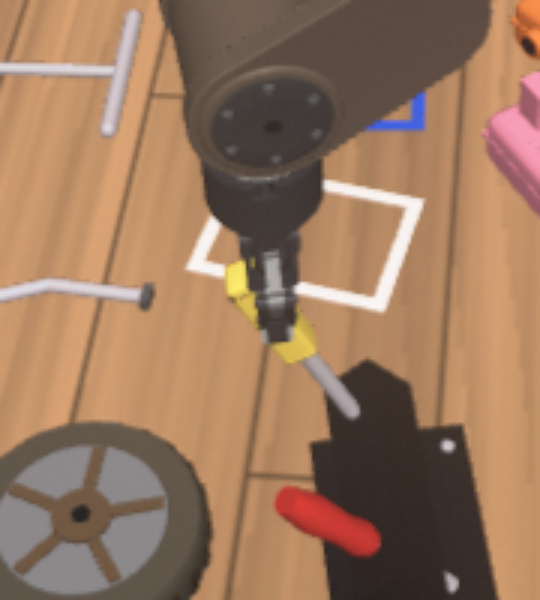

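It works: the tip is still in the mouth at (352,410), the driver has swung about halfway, and forces are about 3 N. Finishing the arc.

```bash
python3 -m crank '[[[5.5,0,-2.2,0,10],[11.3,0,-4.2,0,10],[17,0,-5.9,0,10],[23.1,0,-7.4,0,10],[29,0,-8.6,0,10],[35,0,-9.5,0,10],[41,0,-10.1,0,10],[47,0,-10.6,0,10],[48.5,0,-10.6,0,10],[48.5,0,-10.6,0,10]]]'; python3 - <<'E'
from m import *
for n,sl in (("side",np.s_[200:400,200:380]),("top",np.s_[150:300,120:300])):
    c=camera(n); save(f"pics/{n}9.png",cv2.resize(c["image"][sl],None,fx=3,fy=3))
    for l in ["driver","driver_grip","driver_socket"]:
        for r in spot_point(c,l)[:2]: print(l,r["centre"],round(r["score"],2))
E
```

```text
clock: 17.23
position: [0.5231, 0.2389, 0.2137]
tool_rot: [[-0.978, -0.207, -0.0], [-0.207, 0.978, 0.0], [0.0, 0.0, -1.0]]
wrist_force: [3.5, 1.2, 1.3]
width: 0.296
driver [0.5276, 0.2376, 0.1801] 0.86
driver [0.2496, 0.2932, 0.0167] 0.82
driver_grip [0.5364, 0.2405, 0.2262] 0.57
driver_socket [0.5233, 0.2378, 0.0882] 0.66
driver_socket [0.2946, 0.3692, 0.0127] 0.56
```

View pics/side9.png

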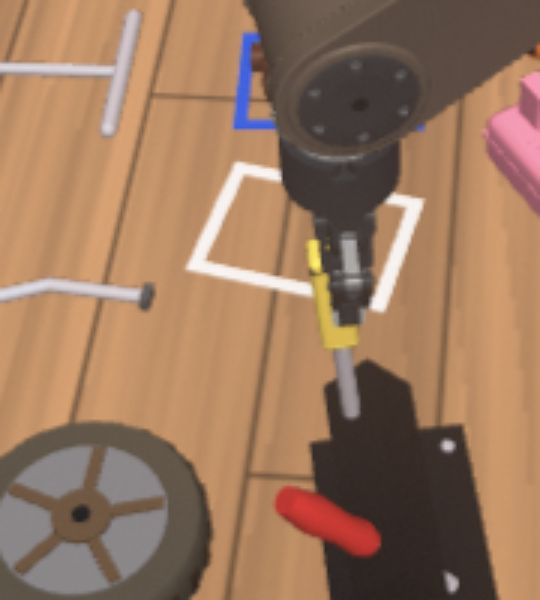

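```bash
python3 - <<'E'
from m import *
c=camera("side"); P=cloud(c); K=c["intrinsics"]
cam=-c["R"].T@c["t"]
im=c["image"].astype(int)
sub=np.s_[300:350,300:330]
R,G,B=im[...,0],im[...,1],im[...,2]
g=np.zeros((480,640),bool); g[sub]=((abs(R-B)<30)&(R>95))[sub]
ys,xs=np.nonzero(g); print(len(ys),ys.min(),ys.max(),xs.min(),xs.max())
Q=P[g]; print(Q.min(0),Q.max(0))
lo=Q[Q[:,2]<np.percentile(Q[:,2],25)].mean(0); hi=Q[Q[:,2]>np.percentile(Q[:,2],75)].mean(0)
print(lo,hi,np.degrees(np.arctan((hi-lo)[:2]/(hi-lo)[2])))
# row-centres -> edges
rows=[(y,xs[ys==y].mean()) for y in np.unique(ys)]
print(rows[::4])
# yellow handle end / left face
Y=(c["range_z"]>0)&(R>150)&(G>120)&(B<110)&(abs(P[...,0]-.53)<.06)&(abs(P[...,1]-.24)<.06)&(P[...,2]>.15)
Q=P[Y]; print("yel",len(Q))
for z in np.arange(.18,.30,.015):
    q=Q[abs(Q[:,2]-z)<.0075]
    if len(q)>3: print(round(z,3),len(q),q.min(0),q.max(0))
E
```

```text
171 300 339 311 328
[ 0.4258  0.0629 -0.0018] [0.5354 1.0074 1.1761]
[0.5203 0.1763 0.0611] [0.5175 0.2726 0.2267] [-0.947  30.1651]
[(np.int64(300), np.float64(325.5)), (np.int64(304), np.float64(316.6)), (np.int64(308), np.float64(313.0)), (np.int64(320), np.float64(314.0)), (np.int64(324), np.float64(315.0)), (np.int64(328), np.float64(315.5)), (np.int64(332), np.float64(316.5)), (np.int64(336), np.float64(316.5))]
yel 218
0.18 18 [0.5162 0.2475 0.1799] [0.5388 0.2551 0.1875]
0.195 55 [0.5138 0.2431 0.1877] [0.5383 0.2552 0.202 ]
0.21 29 [0.5174 0.2486 0.2026] [0.5402 0.2559 0.2174]
0.225 23 [0.5306 0.2501 0.2182] [0.5415 0.2573 0.2318]
0.24 23 [0.5323 0.2502 0.2327] [0.5426 0.2569 0.2473]
0.255 24 [0.5318 0.2498 0.2478] [0.5422 0.2557 0.2616]
0.27 43 [0.5337 0.2341 0.2626] [0.5474 0.2565 0.2766]
```

View pics/top9.png

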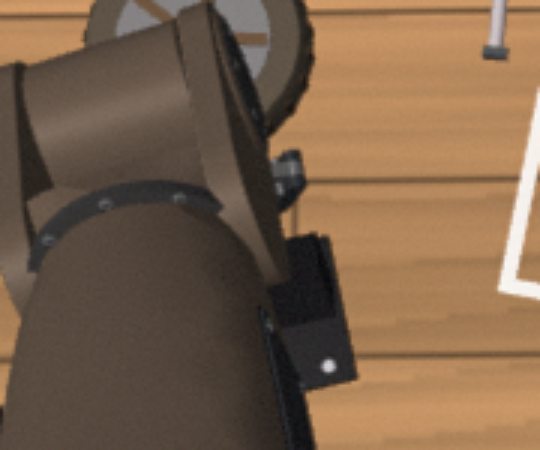

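The driver hangs about 3° from vertical, by handle edge and by socket/origin points. That is well inside 10°. Lifting straight out.

```bash
python3 -m crank '[[[-1,0,-4,0,10],[-2,0,-10,0,10],[-2,0,-20,0,10],[-2,0,-35,0,10],[-2,0,-50,0,10],[-2,0,-58,0,10],[-2,0,-58,0,10],[-2,0,-58,0,10],[-2,0,-58,0,10]]]'; python3 - <<'E'
from m import *
for n,sl in (("side",np.s_[180:380,200:380]),):
    c=camera(n); save(f"pics/{n}10.png",cv2.resize(c["image"][sl],None,fx=3,fy=3))
    for l in ["driver","driver_grip","driver_socket"]:
        for r in spot_point(c,l)[:2]: print(l,r["centre"],round(r["score"],2))
E
```

```text
clock: 18.8
position: [0.525, 0.2393, 0.271]
tool_rot: [[-0.978, -0.207, -0.001], [-0.207, 0.978, -0.0], [0.001, -0.0, -1.0]]
wrist_force: [-0.5, -0.1, -1.3]
width: 0.299
driver [0.5318, 0.2412, 0.2369] 0.7
driver [0.2493, 0.2939, 0.0161] 0.59
driver_grip [0.2263, 0.2534, 0.0143] 0.83
driver_grip [0.5362, 0.2393, 0.2808] 0.73
driver_socket [0.2948, 0.37, 0.0124] 0.76
driver_socket [0.5243, 0.2402, 0.1463] 0.72
```

View pics/side10.png

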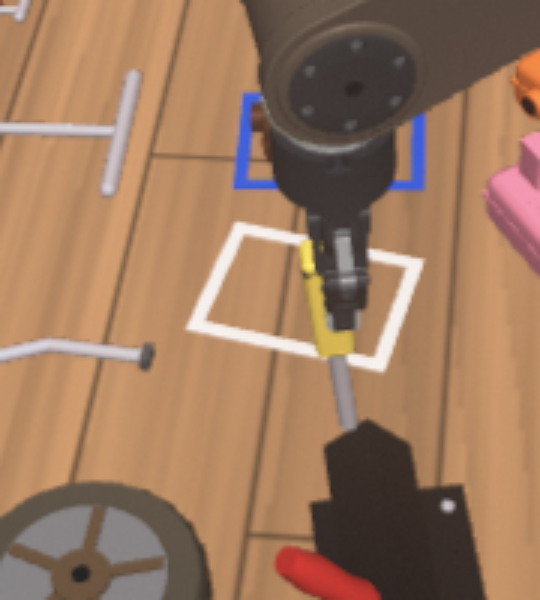

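```bash
python3 - <<'E'
from m import *
c=camera("side"); im=c["image"].astype(int)
save("pics/s11.png",cv2.resize(c["image"][250:330,290:340],None,fx=10,fy=7))
for t in (0,3,5,8):
    a=np.radians(t); d=np.array([np.sin(a)*.978,np.sin(a)*.207,np.cos(a)])
    tip=np.array([.5243,.2402,.1463]); print(t,[pix(c,tip+k*d).round(1) for k in (0,.045,.09,.18)])
for y in range(262,325,4): print(y,[tuple(im[y,x]) for x in range(306,324,2)])
E
```

```text
0 [array([314.9, 321.7]), array([314.4, 308.5]), array([313.8, 294.6]), array([312.5, 264.4])]
3 [array([314.9, 321.7]), array([313.2, 308.6]), array([311.5, 294.9]), array([307.6, 265. ])]
5 [array([314.9, 321.7]), array([312.5, 308.8]), array([309.9, 295.1]), array([304.3, 265.5])]
8 [array([314.9, 321.7]), array([311.4, 309. ]), array([307.6, 295.5]), array([299.5, 266.4])]
262 [(np.int64(105), np.int64(91), np.int64(63)), (np.int64(58), np.int64(48), np.int64(44)), (np.int64(62), np.int64(54), np.int64(50)), (np.int64(144), np.int64(140), np.int64(139)), (np.int64(163), np.int64(159), np.int64(157)), (np.int64(146), np.int64(142), np.int64(141)), (np.int64(60), np.int64(51), np.int64(48)), (np.int64(65), np.int64(56), np.int64(55)), (np.int64(120), np.int64(98), np.int64(84))]
266 [(np.int64(67), np.int64(59), np.int64(57)), (np.int64(70), np.int64(62), np.int64(61)), (np.int64(70), np.int64(64), np.int64(61)), (np.int64(123), np.int64(119), np.int64(117)), (np.int64(164), np.int64(159), np.int64(158)), (np.int64(156), np.int64(153), np.int64(151)), (np.int64(68), np.int64(60), n
[... 5260 characters left out ...]
, (np.int64(149), np.int64(121), np.int64(104)), (np.int64(151), np.int64(140), np.int64(143)), (np.int64(157), np.int64(147), np.int64(149)), (np.int64(151), np.int64(131), np.int64(123)), (np.int64(174), np.int64(131), np.int64(94)), (np.int64(173), np.int64(130), np.int64(95))]
322 [(np.int64(186), np.int64(139), np.int64(100)), (np.int64(184), np.int64(139), np.int64(100)), (np.int64(186), np.int64(139), np.int64(100)), (np.int64(181), np.int64(137), np.int64(99)), (np.int64(153), np.int64(143), np.int64(144)), (np.int64(158), np.int64(148), np.int64(149)), (np.int64(101), np.int64(91), np.int64(90)), (np.int64(60), np.int64(48), np.int64(42)), (np.int64(60), np.int64(47), np.int64(41))]
```

View pics/s11.png

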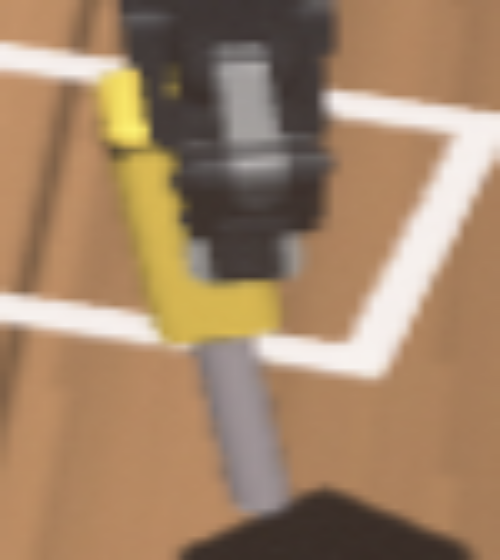

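Shaft centreline slope against the projected model: about 4.6° lean, inside the limit. The tip is at about 0.146 m and clear of the block. Carrying to the bolt at this height.

```bash
python3 -m crank '[[[0,-8,0,0,10],[0,-24,0,0,10],[0,-48,0,0,10],[0,-76,0,0,10],[0,-106,0,0,10],[0,-136,0,0,10],[0,-166,0,0,10],[0,-196,0,0,10],[0,-226,0,0,10],[0,-256,0,0,10],[0,-286,0,0,10],[0,-316,0,0,10],[-1,-346,0,0,10],[-1,-376,0,0,10],[-1.5,-402,0,0,10],[-1.5,-422,0,0,10],[-1.5,-435,0,0,10],[-1.5,-443,0,0,10],[-1.5,-443,0,0,10],[-1.5,-443,0,0,10]]]'; python3 - <<'E'
from m import *
for n,sl in (("side",np.s_[100:280,220:400]),("top",np.s_[100:280,300:500])):
    c=camera(n); save(f"pics/{n}12.png",cv2.resize(c["image"][sl],None,fx=3,fy=3))
    for l in ["driver","driver_grip","driver_socket","muffler_bolt","muffler"]:
        for r in spot_point(c,l)[:3]: 
            if r["centre"][1]<0: print(n,l,r["centre"],round(r["score"],2))
print(get_state()["position"])
E
```

```text
clock: 21.55
position: [0.6183, -0.1932, 0.2715]
tool_rot: [[-0.978, -0.207, -0.0], [-0.207, 0.978, 0.0], [-0.0, 0.0, -1.0]]
wrist_force: [-0.2, -0.6, -1.8]
width: 0.292
side driver [0.6203, -0.1922, 0.2382] 0.77
side driver [0.5839, -0.1911, 0.0013] 0.39
side driver_grip [0.632, -0.1931, 0.2822] 0.56
side driver_socket [0.6174, -0.1968, 0.1502] 0.79
side muffler_bolt [0.3751, -0.2476, 0.0719] 0.96
side muffler_bolt [0.6181, -0.1918, 0.0685] 0.74
side muffler_bolt [0.3576, -0.0466, 0.0657] 0.67
side muffler [0.5817, -0.1962, 0.0007] 0.89
side muffler [0.3487, -0.2707, 0.0022] 0.85
side muffler [0.3765, -0.0807, 0.002] 0.63
top muffler_bolt [0.3741, -0.2476, 0.0681] 0.89
top muffler_bolt [0.492, -0.3836, 0.0011] 0.46
top muffler [0.3544, -0.2719, -0.0041] 0.78
[ 0.6183 -0.1938  0.2715]
```

View pics/side12.png

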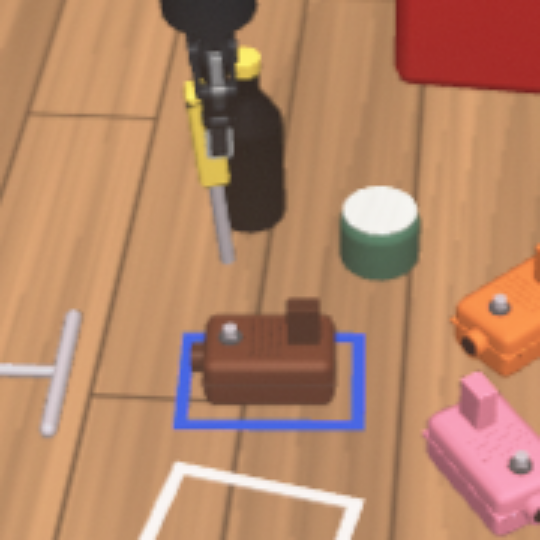

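View pics/top12.png

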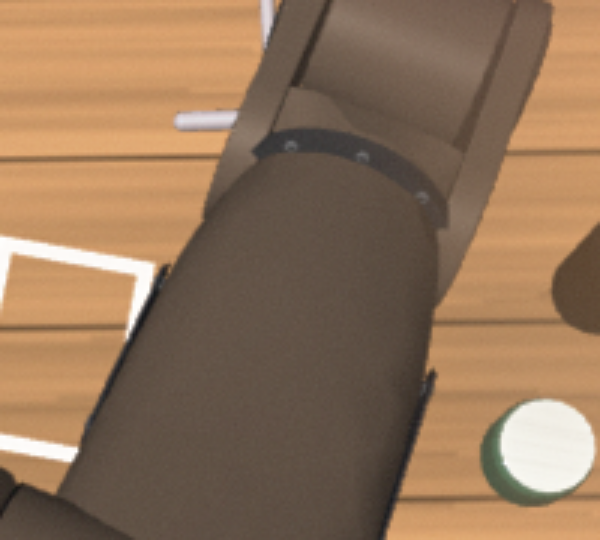

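The muffler is square in the blue outline. The socket, at (228,260) in the crop, is above the bolt at (230,332), within about 3 mm sideways. Lowering 48 mm.

```bash
python3 -m crank '[[[0,1.5,6,0,10],[0,1.5,16,0,10],[0,1.5,28,0,10],[0,1.5,39,0,10],[0,1.5,46,0,10],[0,1.5,48,0,10],[0,1.5,48,0,10],[0,1.5,48,0,10],[0,1.5,48,0,10],[0,1.5,48,0,10]]]'; python3 - <<'E'
from m import *
c=camera("side"); save("pics/side13.png",cv2.resize(c["image"][130:280,230:380],None,fx=4,fy=4))
for l in ["driver","driver_grip","driver_socket","muffler_bolt","muffler"]:
        for r in spot_point(c,l)[:4]: 
            if r["centre"][1]<-0.1 and r["centre"][0]>.5: print(l,r["centre"],round(r["score"],2))
meas(c,"side")
tip=np.array([.6175,-.194,.1])
for t in (0,5,10):
    a=np.radians(t); d=np.array([np.sin(a)*.978,np.sin(a)*.207,np.cos(a)])
    print(t,[((pix(c,tip+k*d)-[230,130])*4).round() for k in (0,.045,.09,.185)])
print(get_state()["position"],get_state()["qvel"])
E
```

```text
clock: 23.4
position: [0.618, -0.1923, 0.2236]
tool_rot: [[-0.978, -0.207, 0.0], [-0.207, 0.978, -0.0], [-0.0, -0.0, -1.0]]
wrist_force: [-0.4, 0.8, -1.8]
width: 0.292
driver [0.621, -0.1901, 0.1882] 0.53
driver_grip [0.6314, -0.1929, 0.2346] 0.61
driver_socket [0.616, -0.1926, 0.0971] 0.77
muffler_bolt [0.6173, -0.1911, 0.071] 0.67
muffler [0.5821, -0.1941, 0.0029] 0.68
side blue 328 ((583.778076171875, -193.83193969726562), (169.7274627685547, 133.1180877685547), 3.6988813877105713) z 0.002173919386764609
yel 2002 [0.6005 0.2276 0.001 ]
muf top 707 ((587.782470703125, -189.15113830566406), (128.887451171875, 76.51459503173828), 4.2720417976379395) 0.05443883036695832
lug 77 [ 0.5516 -0.1951  0.0943] ((576.0697021484375, -198.00738525390625), (26.403135299682617, 80.81993103027344), 87.59242248535156)
0 [array([264., 279.]), array([260., 228.]), array([257., 174.]), array([249.,  54.])]
5 [array([264., 279.]), array([255., 228.]), array([245., 176.]), array([223.,  57.])]
10 [array([264., 279.]), array([249., 230.]), array([233., 178.]), array([198.,  62.])]
[ 0.618  -0.1923  0.2235] [-0.0143  0.0094 -0.036  -0.0582 -0.0517 -0.0737]
```

View pics/side13.png

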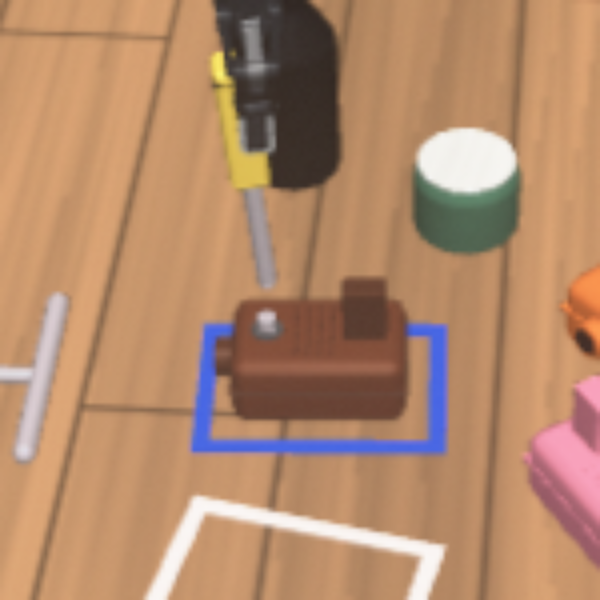

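The driver is held about 3–4° off vertical. The socket, at (266,283) in the crop, is about 28 mm above the bolt head at (266,320) and about 2 mm off sideways. The muffler is in the outline, and nothing else has moved. Handing in.

```bash
python3 -c "
from cell import *
print(sign_off())"
```

```text
the job is handed in; nothing more can be done
None
```

I handed the job in at 23.4 s. My last checks put everything inside the limits, but `sign_off` gave no verdict.

- **Muffler:** I pinched it by its lug, dragged it along the boards and turned it 16°. With the arm clear, the top camera put its centre about 1–2 mm from the blue outline's centre and its yaw within about 0.1°. The side camera's last check put it within about 5 mm.
- **Driver:** I gripped it about 55 mm up the handle rather than at the suggested 45 mm, for more room under the gripper body. I drew it about 84 mm along the hole. The moves cannot tilt the tool, so I turned the driver upright in the pads by pivoting it against the mouth of its hole. Then I lifted it clear and carried it over.
- **Final pose:** The socket is about 2 mm sideways from the bolt head and 26–30 mm above it, held still. Wrist forces were about 2 N.

**Where readings disagreed:**
- **Lean:** The lean read 3–5° depending on the method, and one network point put it nearer 6°; the limit is about 10°. It settled about 2° further over when I lifted it from the mouth, and I left that uncorrected.
- **Blue outline:** The network's first estimate of its centre was about 6 mm off the colour measurement. I used the colour fit because its size matched the stated tape dimensions.
- **Top camera:** The arm hid the final pose from the top camera, so the last check relies on the side camera alone.

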